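Reset the tripped overload relay

ROBOT

A 6-joint arm with a two-finger parallel gripper is mounted at the origin on the work surface. World frame = base frame: x ahead of the robot, y to its left, z up, the work surface at z = 0. Lengths are in m, angles in rad, forces in N, time in s.
With the tool pointing down it reaches from about 0.375 to 0.975 m from the base axis. Payload 3.8 kg.
Tool frame: the origin (TCP) lies at the very end of the fingers, on their centre line; the grasp point (between the pads) lies bot.hold_point_z behind it (bot.hold_point_z is the distance from the TCP to the grasp point, in m); z points along the fingers, y is the line along which they close (so a half turn about z gives the same grasp; the last joint's range is limited). The gripper opens to 85 mm and grips with 20 to 120 N. Pads are 22 mm wide; open, the fingers measure 114 mm over their backs; the gripper's body (76 mm by 85 mm) begins 54 mm behind the grasp point. The pads swing forward as they close: fully open they stand 13 mm farther back than shut.
Start: joints at [1.28, 0.264, 1.604, -0, 1.274, -0.037], TCP at [0.169, 0.653, 0.2] pointing down, gripper open.
Joint ranges: [-2.63, 2.63], [-0.94, 2.18], [0.31, 2.57], [-1.31, 4.45], [0, 2.66], [-2.55, 2.55]. Speed limits (rad/s): [2.57, 2.57, 3.14, 3.14, 3.14, 3.14].

INTERFACE

Orientations are given as a rotation vector (axis times angle).
In Python, from workcell import bot gives the robot as it stands.
- The arm moves only by the tool nudge_tcp, called after "Request:" as name([rows], argument=value, ...), one row to a line, values as JSON. Schema: {"type":"object","properties":{"segments":{"type":"array","items":{"type":"array","items":{"type":"array","items":{"type":"number"},"minItems":4,"maxItems":4},"minItems":1,"maxItems":5},"minItems":1,"maxItems":1},"jaw":{"type":"number"},"force":{"type":"number"},"only":{"type":"string"},"quiet":{"type":"boolean"},"lines":{"type":"string"}},"required":["segments"],"additionalProperties":false}. segments is a list that holds a single list of rows (three levels of brackets), with 1 to 5 rows, each of 4 numbers: dx, dy, dz in shares of the most that a row can go, 1 being 62.5 mm, then a turn about the tool's z in a scale on which 1.0 is 4 rad; each row shifts and turns the commanded pose from where the row before left it, along the tool's axes as they then stand; what a row does not reach is not made up. A row lasts 1/8 s, in which the tool goes at most 0.0625 m and 0.188 rad, less where a joint would pass 70% of its speed; a pose out of reach is approached as far as the arm can. jaw is the opening from 0.0 (shut) to 1.0 (fully open), set as the call begins (left out keeps the last). The fingers move at their own pace and stop on an object; force is the grip in N (left out, the last holds). Time passes only in rows, so rows that do not move let the fingers close. The tool returns the time, the measured TCP pose, the force, the opening and the grip force at its end. only (a regular expression) keeps the lines of the reply that match it, lines (a string "A,B") keeps lines A to B, and quiet returns only ok. A shift or turn number past 1, either way, is cut back to 1. Input that does not fit is refused with a message, and nothing moves.
- bot.read_state(): the state, without advancing time (a new reading comes with each control period).
- bot.read_camera(name): name is "scene" or "top" or "wrist"; returns the picture (420x560x3 uint8, red, green, blue); there is no depth.
- bot.camera_info(name): a dict with "intrinsics" (3x3 intrinsics, pixels), "extrinsics" (4x4, takes a point from camera to world coordinates). Camera axes: x right, y down, z forward; pixel columns grow to the right and rows downward; lengths in m; the calibration is good to about 2 mm. A picture is of the moment at which its call begins: read the wrist's pose just before it. camera_info takes no time and is no camera call; for the wrist camera it gives the pose at the moment of the call.
- bot.finish_job(): hands the job in; it is judged then, once.
The state is a dict: "time": time; "q": joint angles; "joint_vel": joint speeds; "joint_torque": joint torques, N m; "tool_pos": TCP position; "tcp_rot": TCP orientation; "wrist_force": force on the tool from outside, world axes, zero at the start; "torque": the same for the moment, N m; "width": opening from 0.0 (shut) to 1.0 (fully open); "grip_force": force on a finger pad.
Only numpy, scipy, OpenCV 4.12 (cv2) and the standard library are available. Lean on these libraries where they do the work, as an engineer would, in place of code of your own. Each camera call takes 0.05 s, during which the arm holds its last target. There are 200 camera calls.

TASK

Switch the panel's black rotary isolator fully off (a quarter turn clockwise), then take the stylus from its yellow stand, reach its rod through the hole in the cover of the tripped relay - the one with the orange window - and press the red reset button at the bottom fully down. Finish while still holding: keep the stylus in the gripper and the button pressed down with it at the end, with the isolator left off. Do not press the reset buttons of the two relays with green windows, nor the orange one's before the isolator is off, and leave the contactor, screw jar and terminal strip where they are.

Things in the scene. Friction and masses are not known exactly. Their poses are not given: they have to be found in the camera images.
- panel: white mounting plate, 160 mm (x) by 400 mm (y) and 20 mm thick, lying fixed on the bench; it carries three relays in a row and, near its +y end, the isolator on a yellow square. Origin: centre of its underside, on the bench; x away from the robot (at yaw 0), y along the row towards the isolator, z up
- isolator (a joint): angle in rad of the black rotary isolator: 0 = on (its bar along the panel's x axis), 1.5 = off against its stop. It turns clockwise as seen from above as the value grows, and stays where it is left (friction about 0.05 N m)
- isolator_grip (a point): point on the isolator's axis at the height to grip, 37 mm above the panel's face (57 mm above the bench). Upright bar 42 mm long (the point's x axis, turns with it), 14 mm wide (y), 32 mm high, its top 7 mm above this point, on a disc 44 mm and a flange 68 mm in diameter. 125 mm from the panel's centre along its y
- tripped: the tripped relay, the one to reset: motor overload relay fixed on the panel: black block 74 x 48 x 44 mm high with a grey cover 60 x 48 mm on it, top 65 mm above the panel's face; on it a flat ORANGE window 14 x 22 mm (robot's side) and the reset hole (far side). Three such relays, 80 mm apart (+-4) in a row along the panel's y, in any order. Origin: centre of underside; axes as the panel's
- tripped_hole (a point): centre of the mouth of the tripped relay's reset hole, level with the cover's top (85 mm above the bench), 12 mm from the relay's centre along +x. Round, vertical, 14 mm in diameter (18 mm at the 2 mm chamfer); the red button's top is 14 mm below the mouth. z up, axes as the panel's
- tripped_button (a joint): travel in m of the red round button (11 mm in diameter) at the bottom of the tripped relay's reset hole: 0 = up, 0.006 = fully down against its stop. It springs back; the spring needs 1.5 N to start and 4.5 N at the stop
- stand: yellow block 70 x 70 x 60 mm high, fixed on the bench, with a hole of 10 mm diameter and 56 mm depth in the middle of its top, in which the stylus stands. Origin: centre of its underside; z up
- stylus: the stylus: a blue round handle 22 mm in diameter and 75 mm long above a straight steel rod 6 mm in diameter that sticks out 52 mm below the handle; 127 mm long in all, about 60 g. Starts upright, rod in the stand's hole, handle resting on the stand's top (60 to 135 mm above the bench). Origin: the rod's tip; z up the handle, which spans z = 52 to 127 mm
- stylus_tip (a point): the tip (lower end) of the stylus's steel rod; same frame as the stylus
- healthy_a_hole (a point): centre of the mouth of the healthy relay's reset hole, level with the cover's top (85 mm above the bench), 12 mm from the relay's centre along +x. Round, vertical, 14 mm in diameter (18 mm at the 2 mm chamfer); the red button's top is 14 mm below the mouth. z up, axes as the panel's. This relay looks like the tripped one but its window is GREEN
- healthy_a_button (a joint): travel in m of the red round button (11 mm in diameter) at the bottom of the healthy relay's reset hole: 0 = up, 0.006 = fully down against its stop. It springs back; the spring needs 1.5 N to start and 4.5 N at the stop
- healthy_b_hole (a point): centre of the mouth of the healthy relay's reset hole, level with the cover's top (85 mm above the bench), 12 mm from the relay's centre along +x. Round, vertical, 14 mm in diameter (18 mm at the 2 mm chamfer); the red button's top is 14 mm below the mouth. z up, axes as the panel's. This relay looks like the tripped one but its window is GREEN
- healthy_b_button (a joint): travel in m of the red round button (11 mm in diameter) at the bottom of the healthy relay's reset hole: 0 = up, 0.006 = fully down against its stop. It springs back; the spring needs 1.5 N to start and 4.5 N at the stop
- contactor: bystander: loose contactor, black block 70 x 45 mm with a grey top, 61 mm high. Origin: centre of its underside
- screw_jar: bystander: glass jar with a steel cap, 60 mm in diameter, 75 mm high. Origin: centre of its underside
- terminal_strip: bystander: white terminal strip 42 x 100 x 30 mm. Origin: centre of its underside

How it is judged:
On the way, in this order (a step that is already met when the one before it is completed fails the run):
1. the isolator is turned off (at least 1.25 of its 1.5 rad) (value of joint isolator above 1.25 rad), for 0.2 s.
2. the tripped relay's reset button is held down (at least 4 of 6 mm) by the stylus, in the gripper, through the hole (value of joint tripped_button above 0.004 m and contact force between stylus and tripped above 1 N and horizontal distance between stylus_tip and tripped_hole below 0.008 m and z of stylus_tip in the frame of tripped_hole below -0.015 m and contact force between the fingers and stylus above 1 N), for 0.5 s.
At the end, for the whole second after the job is handed in: Gripped stylus's tip in the tripped relay's hole (within 8 mm of its axis, 15 mm or more below the mouth), pushing its button (over 1 N) at least 4 of 6 mm down; isolator at 1.25 rad or more; healthy buttons up (under 2 mm); bystanders within 30 mm of their starts (all of step 2 and value of joint isolator above 1.25 rad and value of joint each of healthy_a_button, healthy_b_button below 0.002 m and distance of each of contactor, screw_jar, terminal_strip from where it was at the start of the episode below 0.03 m); the arm keeps its last pose, push and grip.
It fails at once if a healthy relay's reset button is pressed (2 mm or more) (not (value of joint healthy_a_button below 0.002 m) or not (value of joint healthy_b_button below 0.002 m)).
It fails at once if the tripped relay's button is pressed (over 2 mm) while the isolator is not off (under 1.2 rad) (value of joint tripped_button above 0.002 m and value of joint isolator below 1.2 rad).
It fails at once if a bystander is moved more than 30 mm (distance of any of contactor, screw_jar, terminal_strip from where it was at the start of the episode above 0.03 m).
It also fails if it takes over 54 s, if anything falls off the work surface, if the arm or the gripper's body presses on something with over 40 N, if the wrist force passes 120 N, or if a joint passes its speed limit or range.

## Working session

There is one attempt and no reset: what is moved stays moved. The work goes in short steps, Python scripts to look and compute and a tool call to move; the robot and the scene stay as the last step left them, time stands still between calls to the robot, and variables do not carry over. Pictures are saved under pics/ and viewed, at most 10 in all, crops included, and the job is handed in when it is done.

```bash
ls; mkdir -p pics
```

Run:
```python
from workcell import bot
import cv2
for n in("top","scene"):
    im=bot.read_camera(n); cv2.imwrite(f"pics/{n}0.png",im[:,:,::-1])
    i=bot.camera_info(n); print(n,i["intrinsics"],i["extrinsics"])
print(bot.hold_point_z,bot.read_state())
```

```text
pics
workcell.py
top [[541.01087183   0.         281.69302623]
 [  0.         541.01087183 205.11937186]
 [  0.           0.           1.        ]] [[ 0.02062409 -0.99645947  0.08150565  0.45449864]
 [-0.99977755 -0.02019524  0.00608248 -0.05271261]
 [-0.00441492 -0.08161296 -0.99665432  1.63154388]
 [ 0.          0.          0.          1.        ]]
scene [[421.21261935   0.         282.10032841]
 [  0.         421.21261935 210.83485586]
 [  0.           0.           1.        ]] [[-0.50648411  0.46222067 -0.7278914   1.34557361]
 [ 0.86192886  0.2483945  -0.44201676  0.42049936]
 [-0.02350507 -0.85126507 -0.5242092   0.65173506]
 [ 0.          0.          0.          1.        ]]
0.0187 {'time': 0.1, 'q': array([ 1.28012336e+00,  2.64678619e-01,  1.60524594e+00, -5.75383159e-06,
        1.27371785e+00, -3.69145284e-02]), 'joint_vel': array([-5.78685161e-04, -2.35592363e-03, -2.65040274e-03,  5.16704888e-04,
       -1.94161339e-03, -6.46895973e-05]), 'joint_torque': array([ 4.43569825e-04, -5.16698134e+01, -3.68592095e+01, -7.35664457e-05,
        6.23099899e-03, -5.71197489e-06]), 'tool_pos': array([0.16925723, 0.65267602, 0.19838147]), 'tcp_rot': array([-0.39748976, -3.11601193,  0.00317773]), 'wrist_force': array([-0.71481262, -0.41212555, -0.31675663]), 'torque': array([ 0.00593909, -0.05197423, -0.00507829]), 'grip_force': 0.0, 'width': 1.003667333074115}
```

View pics/top0.png

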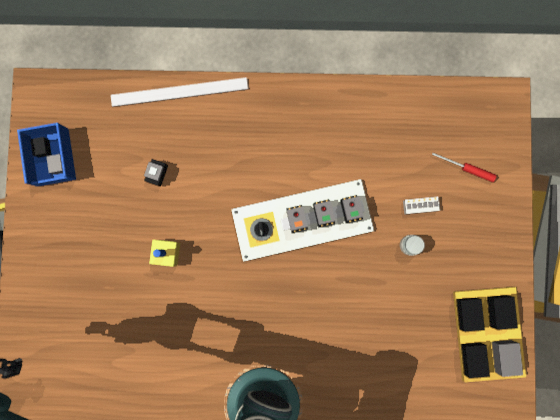

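View pics/scene0.png

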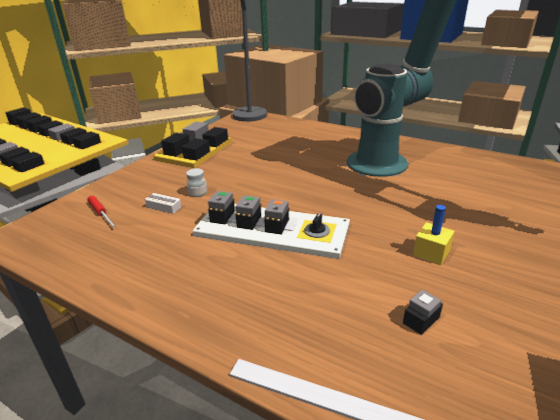

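The top view shows the isolator near (262,229), the orange-window relay next to it near (298,218), two green ones at (326,213) and (354,208), and the stand near (163,253). The scene view shows the isolator at (318,228) and the stylus at (438,220). I'll make enlarged crops next.

Create h.py:
```python
from workcell import bot
import numpy as np, cv2
from scipy.spatial.transform import Rotation as R
def ray(i,p):
    K,E=i["intrinsics"],i["extrinsics"]; d=E[:3,:3]@np.linalg.solve(K,[p[0],p[1],1.]); return E[:3,3],d/np.linalg.norm(d)
def onz(i,p,z):
    o,d=ray(i,p); return o+d*(z-o[2])/d[2]
def tri(obs):
    A=np.zeros((3,3));b=np.zeros(3)
    for i,p in obs:
        o,d=ray(i,p);M=np.eye(3)-np.outer(d,d);A+=M;b+=M@o
    return np.linalg.solve(A,b)
def proj(i,P):
    K,E=i["intrinsics"],i["extrinsics"];c=K@(E[:3,:3].T@(np.asarray(P)-E[:3,3]));return c[:2]/c[2]
def totool(P):
    "shift of TCP to reach world P, in tool axes"
    s=bot.read_state();Rt=R.from_rotvec(s["tcp_rot"]);return Rt.inv().apply(np.asarray(P)-s["tool_pos"])
```

Run:
```python
import cv2,numpy as np
t=cv2.imread("pics/top0.png");s=cv2.imread("pics/scene0.png")
a=cv2.resize(t[175:275,225:385],(800,500),interpolation=2)
cv2.imwrite("pics/topc.png",a)
b=cv2.resize(t[235:275,140:190],(400,320),interpolation=2)   # x8
c=cv2.resize(s[200:265,410:460],(400,520),interpolation=2)   # x8
o=np.zeros((520,800,3),np.uint8);o[:320,:400]=b;o[:,400:]=c
cv2.imwrite("pics/styc.png",o)
```

```text
(no output)
```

View pics/topc.png

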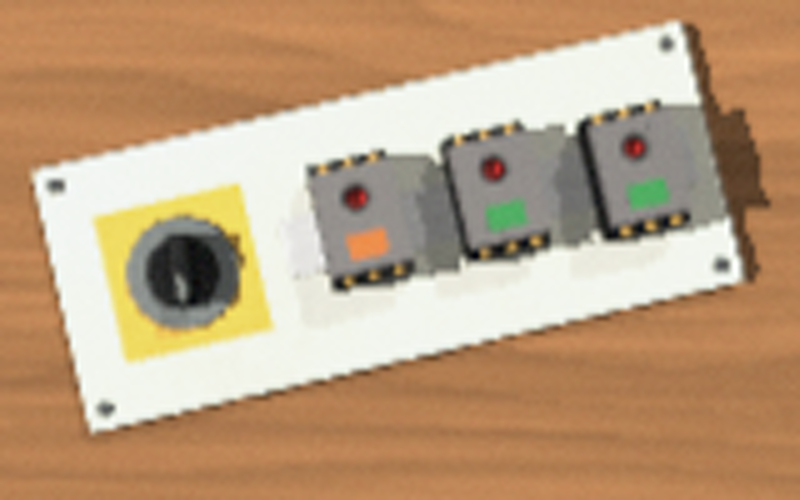

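View pics/styc.png

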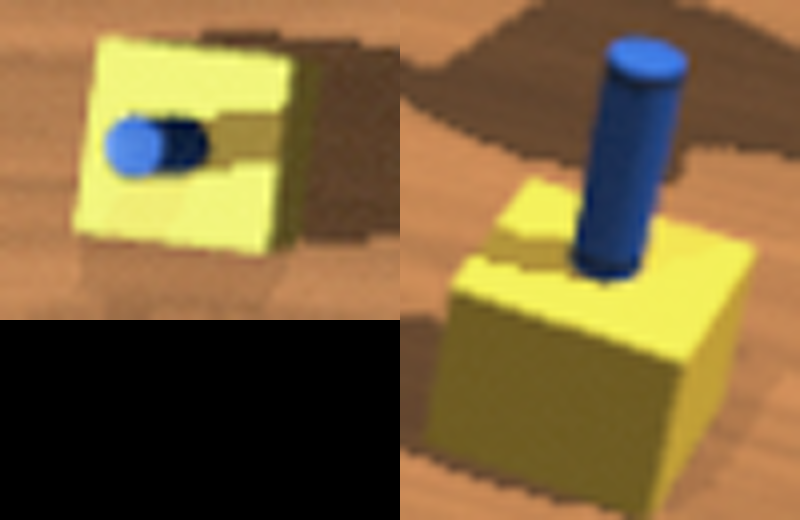

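The top crop shows panel corners at (33,172), (683,22), (743,282) and (92,432), the isolator at about (183,271), and the orange relay's button at (356,197). In the second crop the stylus top is at (135,147) from the top camera and (247,60) from the scene camera.

Run:
```python
from h import *
T,S=bot.camera_info("top"),bot.camera_info("scene")
np.set_printoptions(precision=4,suppress=True)
c=[onz(T,(225+u/5-.4,175+v/5-.4),.02) for u,v in [(33,172),(683,22),(743,282),(92,432)]]
cen=np.mean(c,0); y=(c[0]+c[3]-c[1]-c[2]);y/=np.linalg.norm(y);x=np.array([y[1],-y[0],0])
print("corners",*c,"cen",cen,"yaw",np.arctan2(x[1],x[0]))
print("iso pred",cen+.125*y,"disc px",onz(T,(225+183/5-.4,175+270/5-.4),.04))
for p in[(356,197),(493,169),(636,147)]: print("btn",onz(T,(225+p[0]/5-.4,175+p[1]/5-.4),.071), )
pt=(140+135/8-.44,235+147/8-.44);ps=(410+247/8-.44,200+60/8-.44)
print("sty top",tri([(T,pt),(S,ps)]),onz(T,pt,.135))
print("stand",np.mean([onz(T,(140+u/8-.44,235+v/8-.44),.06) for u,v in [(100,38),(292,58),(272,252),(75,233)]],0))
i0=tri([(T,(225+183/5-.4,175+270/5-.4)),(S,(318,224))]);print("iso tri",i0)
s=bot.read_state();print(R.from_rotvec(s["tcp_rot"]).as_matrix())
W=bot.camera_info("wrist");print(W["intrinsics"],np.linalg.inv(np.vstack([np.c_[R.from_rotvec(s["tcp_rot"]).as_matrix(),s["tool_pos"]],[0,0,0,1]]))@W["extrinsics"])
p=cen+.125*y; print("to above iso", totool([p[0],p[1],.2]))
```

```text
corners [0.5716 0.1077 0.02  ] [ 0.6697 -0.2796  0.02  ] [ 0.5146 -0.3166  0.02  ] [0.4178 0.0684 0.02  ] cen [ 0.5434 -0.105   0.02  ] yaw 0.2471526637940845
iso pred [0.5128 0.0162 0.02  ] disc px [0.5141 0.0158 0.04  ]
btn [ 0.5572 -0.0845  0.071 ]
btn [ 0.575  -0.1634  0.071 ]
btn [ 0.5895 -0.2459  0.071 ]
sty top [0.4372 0.3008 0.1338] [0.4376 0.2991 0.135 ]
stand [0.4378 0.2988 0.06  ]
iso tri [0.5124 0.0191 0.0417]
[[-0.968   0.251  -0.0006]
 [ 0.251   0.968  -0.002 ]
 [ 0.0001 -0.002  -1.    ]]
[[360.7046   0.     278.5234]
 [  0.     360.7046 209.4461]
 [  0.       0.       1.    ]] [[-0.0002 -0.9539 -0.3001  0.0772]
 [ 1.     -0.0003  0.0001 -0.0006]
 [-0.0002 -0.3001  0.9539 -0.1739]
 [ 0.      0.      0.      1.    ]]
to above iso [-0.4924 -0.5299 -0.0006]
```

Careful with the scale: shifts go in shares of 62.5 mm and turns go in shares of 4 rad. That gives: -0.044 m is -0.704, -0.041 m is -0.656.

Request:
nudge_tcp([
  [[-0.656,-0.704,0,0],[-0.656,-0.704,0,0],[-0.656,-0.704,0,0],[-0.656,-0.704,0,0],[-0.656,-0.704,0,0]],
], jaw=1.0, force=60)

```text
time: 0.72
tool_pos: [0.3131, 0.387, 0.1992]
tcp_rot: [-0.397, -3.116, 0.001]
wrist_force: [1.5, 0.3, 0.1]
width: 1.002
grip_force: 0.0
```

Request:
nudge_tcp([
  [[-0.656,-0.704,0,0],[-0.656,-0.704,0,0],[-0.656,-0.704,0,0],[-0.656,-0.704,0,0],[-0.656,-0.704,0,0]],
])

```text
time: 1.35
tool_pos: [0.4562, 0.1227, 0.1994]
tcp_rot: [0.398, 3.116, 0.0]
wrist_force: [0.5, 0.3, 0.1]
width: 1.002
grip_force: 0.0
```

Request:
nudge_tcp([
  [[-0.656,-0.704,0,0],[-0.656,-0.704,0,0],[0,0,0,-0.0418],[0,0,0,-0.0418],[0,0,0,-0.0418]],
])

```text
time: 1.98
tool_pos: [0.5127, 0.0183, 0.1989]
tcp_rot: [0.394, -3.115, -0.0]
wrist_force: [0.1, -0.6, 0.8]
width: 0.998
grip_force: 0.0
```

Request:
nudge_tcp([
  [[0,0,0,0],[0,0,0,0]],
])

```text
time: 2.22
tool_pos: [0.5129, 0.0188, 0.1993]
tcp_rot: [0.383, -3.118, -0.0]
wrist_force: [-0.6, 1.0, 0.4]
width: 0.998
grip_force: 0.0
```

Run:
```python
from h import *
np.set_printoptions(precision=4,suppress=True)
W=bot.camera_info("wrist");im=bot.read_camera("wrist");cv2.imwrite("pics/w1.png",im[:,:,::-1])
np.savez("w1.npz",**W)
print(bot.read_state()["q"],proj(W,[.513,.016,.064]),proj(W,[.557,-.0845,.085]))
```

```text
[-0.0118 -0.0439  1.9442  0.      1.2417 -1.8278] [275.6835 187.3823] [147.0116 214.6659]
```

View pics/w1.png

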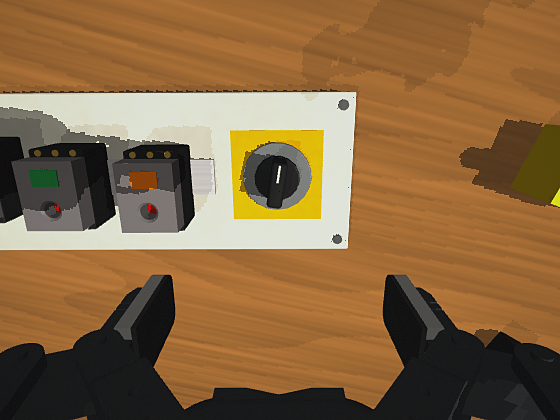

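The wrist view shows the yellow square from about (231,130) to (323,219), the bar near (277,178), and the orange relay's hole at about (149,211). I'll enlarge this.

Run:
```python
import cv2
t=cv2.imread("pics/w1.png");cv2.imwrite("pics/w1c.png",cv2.resize(t[125:245,130:330],(800,480),interpolation=2))
```

```text
(no output)
```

View pics/w1c.png

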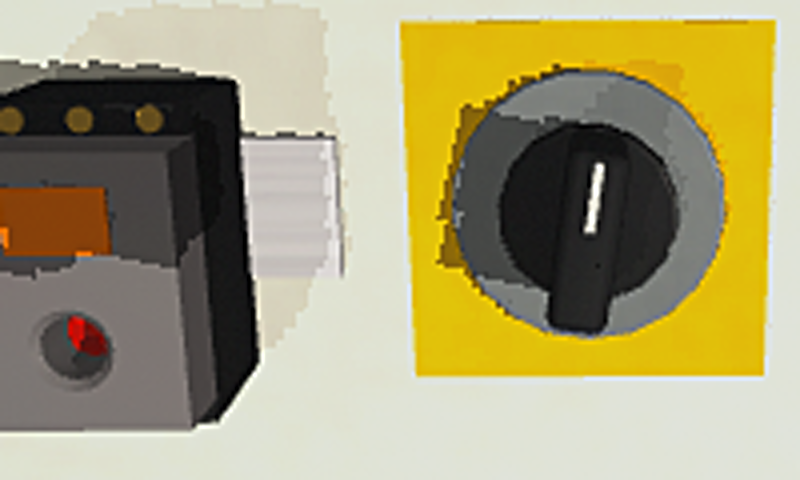

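The crop shows the tripped hole's mouth at (75,349), the square's corners at (400,23), (776,20), (764,376) and (417,377), and the flange centre at (590,202). The bar is tilted about 0.13 rad clockwise relative to the panel.

Run:
```python
from h import *
np.set_printoptions(precision=4,suppress=True)
W=dict(np.load("w1.npz"));T=bot.camera_info("top")
f=lambda u,v:(130+u/4-.375,125+v/4-.375)
print("hole",onz(W,f(75,349),.085))
# height check of the hole by two views: red button top, and isolator flange
sq=np.mean([onz(W,f(*p),.02) for p in[(400,23),(776,20),(764,376),(417,377)]],0);print("square",sq)
print("flange",onz(W,f(590,202),.025),"bartop",onz(W,f(590,237),.064))
print("tri iso",tri([(W,f(590,205)),(T,(225+183/5-.4,175+270/5-.4))]))
print("tri hole",tri([(W,f(75,349)),(T,(225+356/5-.4,175+197/5-.4))]))
s=bot.read_state();y=R.from_rotvec(s["tcp_rot"]).as_matrix()[:,1];print("tool y ang",np.arctan2(y[1],y[0])-np.pi/2)
p=[sq[0],sq[1],.039];print(totool(p))
```

```text
hole [ 0.5543 -0.0837  0.085 ]
square [0.5121 0.0168 0.02  ]
flange [0.5101 0.0165 0.025 ] bartop [0.5096 0.0165 0.064 ]
tri iso [0.5155 0.0176 0.0025]
tri hole [ 0.5563 -0.0846  0.0807]
tool y ang 0.24518049645211337
[ 0.0013 -0.0018  0.1604]
```

In the tool's units: 0.05 m is 0.8, -0.002 m is -0.032, 0.13 rad / 4 = 0.0325.

Request:
nudge_tcp([
  [[0.032,-0.032,0.48,0.0325],[0,0,0.8,0],[0,0,0.8,0],[0,0,0.32,0],[0,0,0.16,0]],
])

```text
time: 2.9
tool_pos: [0.5105, 0.0164, 0.038]
tcp_rot: [0.182, -3.134, -0.0]
wrist_force: [-0.2, -0.4, -0.5]
width: 1.002
grip_force: 0.0
```

Request:
nudge_tcp([
  [[0,0,0,0],[0,0,0,0],[0,0,0,0],[0,0,0,0],[0,0,0,0]],
], jaw=0.0, force=50)

```text
time: 3.52
tool_pos: [0.512, 0.0163, 0.04]
tcp_rot: [-0.184, 3.135, -0.0]
wrist_force: [-1.0, 0.6, 0.9]
width: 0.0
grip_force: 0.0
```

Request:
nudge_tcp([
  [[0,0,0,0.0375],[0,0,0,0.0375]],
])

```text
time: 3.78
tool_pos: [0.5117, 0.0163, 0.0397]
tcp_rot: [0.295, 3.128, 0.0]
wrist_force: [0.1, -0.6, 0.2]
width: 0.006
grip_force: 0.0
```

Run:
```python
from h import *
im=bot.read_camera("wrist");sc=bot.read_camera("scene")
o=np.zeros((420,800,3),np.uint8);o[:,:440]=im[:,60:500,::-1];o[:,440:]=cv2.resize(sc[160:265,240:330,::-1],(360,420),interpolation=2);cv2.imwrite("pics/w2.png",o)
print(bot.read_state())
```

```text
{'time': 3.875, 'q': array([-1.67758678e-02,  1.16547669e-01,  2.09873250e+00,  8.04090733e-06,
        9.26241430e-01, -1.40443862e+00]), 'joint_vel': array([-0.00055534,  0.00175328, -0.00011049, -0.00078826,  0.00188876,
       -0.10510092]), 'joint_torque': array([-1.78938517e-03, -3.72807848e+01, -3.07078421e+01,  2.13659863e-03,
        3.53983187e-04,  8.32120646e-01]), 'tool_pos': array([0.51169498, 0.01632101, 0.03964244]), 'tcp_rot': array([2.87264847e-01, 3.12836078e+00, 1.84073776e-05]), 'wrist_force': array([ 0.55255582, -0.31176454, -0.82653258]), 'torque': array([ 0.00685962, -0.00160748, -0.01706892]), 'grip_force': 0.0, 'width': -0.0006896121206804799}
```

View pics/w2.png

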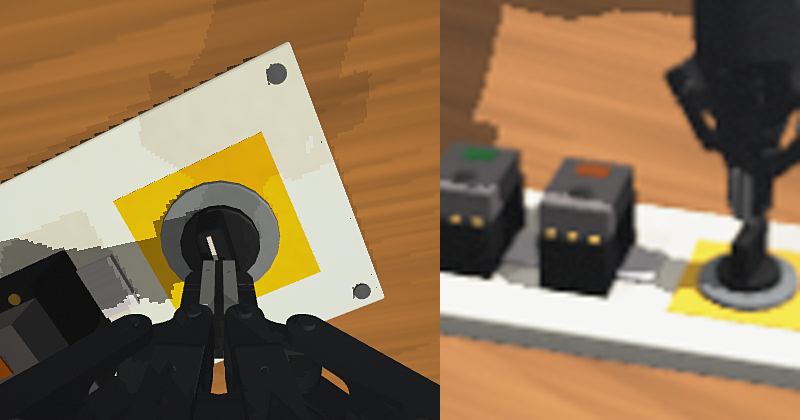

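The wrist view shows the fingers shut just beyond the bar's white mark, and the scene crop shows their tips at about (748,215), above the bar. The bar has not moved. I'll check the heights.

Run:
```python
from h import *
np.set_printoptions(precision=4,suppress=True)
S,W=bot.camera_info("scene"),bot.camera_info("wrist")
s=bot.read_state();t=s["tool_pos"]
for dz in(0,.0187,.025,.04): print(dz,proj(S,t+[0,0,dz]),proj(W,t+[0,0,dz]))
for z in(.02,.032,.064): print(z,"iso axis",proj(S,[.511,.0166,z]),proj(W,[.511,.0166,z]))
im=bot.read_camera("wrist");sc=bot.read_camera("scene")
o=np.zeros((500,800,3),np.uint8);o[:,:400]=cv2.resize(im[180:305,227:327,::-1],(400,500),interpolation=2);o[:,400:]=cv2.resize(sc[195:245,297:337,::-1],(400,500),interpolation=2);cv2.imwrite("pics/w3.png",o)
```

```text
0 [315.7369 224.2427] [279.6393 250.4597]
0.0187 [315.8688 218.2486] [279.7669 266.5549]
0.025 [315.9137 216.205 ] [279.816  272.7599]
0.04 [316.0218 211.2892] [279.9489 289.5224]
0.02 iso axis [315.8128 230.324 ] [279.7864 235.3404]
0.032 iso axis [315.8968 226.561 ] [279.8665 243.4752]
0.064 iso axis [316.1254 216.315 ] [280.134  270.6648]
```

View pics/w3.png

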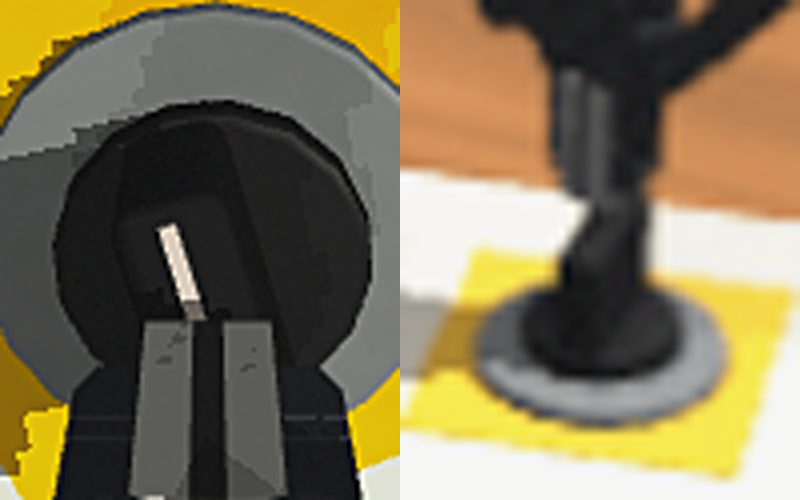

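In the tool's units: -0.15 rad / 4 = -0.0375.

Request:
nudge_tcp([
  [[0,0,0,-0.0375],[0,0,0,-0.0375],[0,0,0,0],[0,0,0,0],[0,0,0,0]],
], jaw=1.0, force=50)

```text
time: 4.6
tool_pos: [0.5117, 0.0163, 0.0396]
tcp_rot: [-0.183, 3.136, -0.0]
wrist_force: [0.4, 0.2, -0.2]
width: 1.003
grip_force: 0.0
```

Request:
nudge_tcp([
  [[0,0,0.16,0],[0,0,0.16,0],[0,0,0,0]],
])

```text
time: 4.97
tool_pos: [0.5101, 0.0163, 0.0179]
tcp_rot: [0.184, -3.133, -0.0]
wrist_force: [-0.3, -0.1, 0.4]
width: 1.001
grip_force: 0.0
```

Request:
nudge_tcp([
  [[0,0,0.128,0],[0,0,0,0]],
])

```text
time: 5.22
tool_pos: [0.511, 0.0163, 0.0108]
tcp_rot: [0.184, -3.135, -0.0]
wrist_force: [-0.9, -0.2, 0.6]
width: 1.001
grip_force: 0.0
```

Request:
nudge_tcp([
  [[0,0,0,0],[0,0,0,0],[0,0,0,0],[0,0,0,0],[0,0,0,0]],
], jaw=0.0, force=50)

```text
time: 5.85
tool_pos: [0.5118, 0.0167, 0.012]
tcp_rot: [-0.184, 3.136, 0.001]
wrist_force: [-0.9, 2.4, 3.1]
width: 0.154
grip_force: 50.3
```

Request:
nudge_tcp([
  [[0,0,0,0.0375],[0,0,0,0.0375]],
])

```text
time: 6.1
tool_pos: [0.5118, 0.0169, 0.012]
tcp_rot: [0.295, 3.128, 0.001]
wrist_force: [-0.9, 3.2, 3.6]
width: 0.149
grip_force: 50.3
```

The bar is gripped, so the finger ends really sit about 30 mm behind the reported TCP. I'll continue the turn.

In the tool's units: 0.18 rad / 4 = 0.045.

Request:
nudge_tcp([
  [[0,0,0,0.045],[0,0,0,0.045],[0,0,0,0.045],[0,0,0,0.045],[0,0,0,0.045]],
])

```text
time: 6.72
tool_pos: [0.5122, 0.0175, 0.012]
tcp_rot: [-1.627, -2.687, -0.003]
wrist_force: [0.8, 5.7, 2.4]
width: 0.153
grip_force: 50.1
```

Request:
nudge_tcp([
  [[0,0,0,0.03],[0,0,0,0.015],[0,0,0,0]],
])

```text
time: 7.1
tool_pos: [0.5123, 0.0175, 0.012]
tcp_rot: [1.853, 2.537, 0.003]
wrist_force: [0.5, 6.3, 2.4]
width: 0.155
grip_force: 50.4
```

Request:
nudge_tcp([
  [[0,0,0,0.0075],[0,0,0,0.0075],[0,0,0,0]],
])

```text
time: 7.48
tool_pos: [0.5125, 0.0171, 0.012]
tcp_rot: [1.926, 2.481, 0.002]
wrist_force: [0.2, 6.4, 2.2]
width: 0.152
grip_force: 69.0
```

```bash
python3 -c "
from workcell import bot
s=bot.read_state();print(s['torque'],s['q'])"
```

```text
[ 0.91837461 -0.0286917   1.31423642] [-1.56192703e-02  1.56263431e-01  2.11521067e+00  6.06024428e-04
  8.68675924e-01 -2.66185906e-01]
```

In the tool's units: -0.05 rad / 4 = -0.0125.

Request:
nudge_tcp([
  [[0,0,0,-0.0125],[0,0,0,0],[0,0,0,0],[0,0,0,0]],
], jaw=1.0, force=40)

```text
time: 7.98
tool_pos: [0.5116, 0.0161, 0.0115]
tcp_rot: [-1.868, -2.526, 0.0]
wrist_force: [-0.8, 0.2, 0.6]
width: 0.981
grip_force: 0.0
```

Request:
nudge_tcp([
  [[0,0,-0.48,0],[0,0,-0.64,0],[0,0,-0.96,0],[0,0,-0.96,0],[0,0,0,0]],
])

```text
time: 8.6
tool_pos: [0.5162, 0.0161, 0.2085]
tcp_rot: [1.862, 2.518, 0.011]
wrist_force: [1.2, -0.1, 0.4]
width: 1.001
grip_force: 0.0
```

Run:
```python
from h import *
print(totool([.4374,.2995,.2]),bot.read_state()["q"])
```

```text
[0.29405114 0.00757676 0.00739247] [-1.68961345e-02 -5.33784936e-02  1.93633793e+00 -1.02821997e-04
  1.24597925e+00 -3.14313333e-01]
```

In the tool's units: 0.059 m is 0.944, 0.058 m is 0.928.

Request:
nudge_tcp([
  [[0.944,0.032,0,0],[0.944,0.032,0,0],[0.944,0.032,0,0],[0.944,0.016,0,0],[0.928,0,0,0]],
])

```text
time: 9.22
tool_pos: [0.4308, 0.3007, 0.2003]
tcp_rot: [-1.868, -2.526, 0.002]
wrist_force: [0.2, -0.2, -0.5]
width: 1.003
grip_force: 0.0
```

Request:
nudge_tcp([
  [[0,0,0,0],[0,0,0,0],[0,0,0,0]],
])

```text
time: 9.6
tool_pos: [0.4323, 0.2981, 0.201]
tcp_rot: [1.869, 2.525, -0.002]
wrist_force: [0.7, 0.6, -0.3]
width: 0.999
grip_force: 0.0
```

Run:
```python
from h import *
W=bot.camera_info("wrist");im=bot.read_camera("wrist");np.savez("w4.npz",**W)
c=proj(W,[.4374,.2995,.135]);print(c,proj(W,[.4374,.2995,.06]))
cv2.imwrite("pics/w4.png",im[:,:,::-1])
T=bot.camera_info("top");t=bot.read_camera("scene")
cv2.imwrite("pics/s4.png",t[:,:,::-1])
x,y=int(c[0])-80,int(c[1])-90
o=np.zeros((500,800,3),np.uint8);o[:,:400]=cv2.resize(im[max(y,0):max(y,0)+200,x:x+160,::-1],(400,500),interpolation=2)
o[:,400:]=cv2.resize(t[170:230,295:343,::-1],(400,500),interpolation=2);cv2.imwrite("pics/w4c.png",o);print(x,y)
```

```text
[287.23454083 210.90295935] [285.43801247 185.40051399]
207 120
```

View pics/w4c.png

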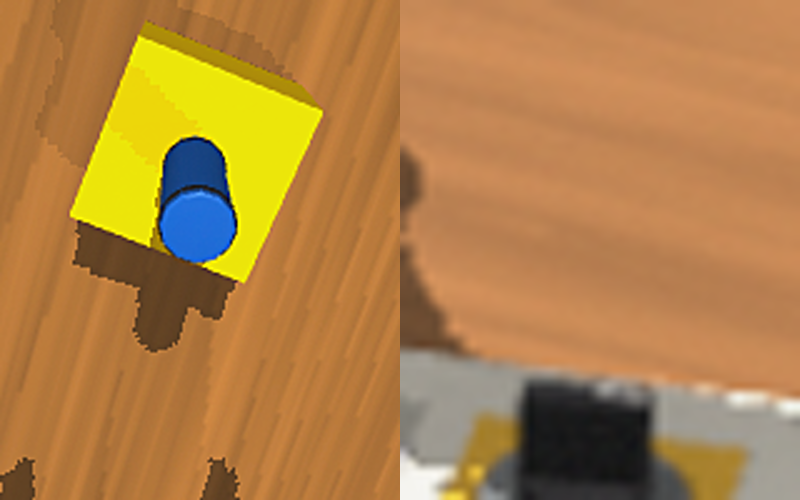

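The crop shows the stylus top at (198,226) in a 2.5x view, the stand's top corners at (138,37), (322,110), (245,283) and (70,217), and the isolator bar turned broadside.

Run:
```python
from h import *
np.set_printoptions(precision=4,suppress=True)
W=dict(np.load("w4.npz"));T=bot.camera_info("top")
f=lambda u,v:(207+u/2.5-.3,120+v/2.5-.3)
pt=(140+135/8-.44,235+147/8-.44)
print("top",onz(W,f(198,226),.135),"tri",tri([(W,f(198,226)),(T,pt)]))
st=np.mean([onz(W,f(*p),.06) for p in[(138,37),(322,110),(245,283),(70,217)]],0);print("stand",st)
print(totool([.4372,.299,.048]),R.from_rotvec(bot.read_state()["tcp_rot"]).as_matrix())
```

```text
top [0.4363 0.2998 0.135 ] tri [0.437  0.2994 0.1333]
stand [0.4364 0.299  0.06  ]
[-0.0005  0.0048  0.1534] [[-0.2915  0.9566 -0.0002]
 [ 0.9566  0.2915 -0.0003]
 [-0.0003 -0.0002 -1.    ]]
```

In the tool's units: 0.05 m is 0.8, 0.0045 m is 0.072.

Request:
nudge_tcp([
  [[0,0.072,0.48,0],[0,0,0.8,0],[0,0,0.8,0],[0,0,0.368,0],[0,0,0,0]],
])

```text
time: 10.32
tool_pos: [0.4348, 0.2985, 0.0463]
tcp_rot: [-1.868, -2.523, 0.008]
wrist_force: [-0.1, -0.2, -0.2]
width: 0.999
grip_force: 0.0
```

Request:
nudge_tcp([
  [[0,0,0,0],[0,0,0,0],[0,0,0,0],[0,0,0,0],[0,0,0,0]],
], jaw=0.0, force=50)

```text
time: 10.95
tool_pos: [0.4371, 0.3012, 0.0498]
tcp_rot: [1.866, 2.526, 0.002]
wrist_force: [-0.6, -1.2, 6.0]
width: 0.248
grip_force: 48.7
```

In the tool's units: -0.05 m is -0.8, -0.03 m is -0.48.

Request:
nudge_tcp([
  [[0,0,-0.32,0],[0,0,-0.8,0],[0,0,-0.8,0],[0,0,-0.48,0],[0,0,0,0]],
])

```text
time: 11.58
tool_pos: [0.4382, 0.302, 0.2018]
tcp_rot: [1.865, 2.525, 0.009]
wrist_force: [-0.5, 0.1, -1.0]
width: 0.236
grip_force: 50.0
```

Run:
```python
from h import *
print(totool([.555,-.084,.185]))
```

```text
[-0.40330734 -0.00188084  0.01608364]
```

In the tool's units: -0.058 m is -0.928.

Request:
nudge_tcp([
  [[-0.928,0,0,0],[-0.928,0,0,0],[-0.928,0,0,0],[-0.928,0,0,0],[-0.928,0,0,0]],
])

```text
time: 12.2
tool_pos: [0.5204, 0.0218, 0.1961]
tcp_rot: [-1.865, -2.525, 0.003]
wrist_force: [1.0, 1.0, -0.7]
width: 0.246
grip_force: 49.9
```

Request:
nudge_tcp([
  [[-0.928,0,0.32,0],[-0.88,-0.032,0.32,0],[0,0,0,0],[0,0,0,0],[0,0,0,0]],
])

```text
time: 12.82
tool_pos: [0.5525, -0.0838, 0.1584]
tcp_rot: [-1.865, -2.527, -0.0]
wrist_force: [-0.1, -0.4, -1.3]
width: 0.248
grip_force: 49.9
```

Run:
```python
from h import *
W=bot.camera_info("wrist");im=bot.read_camera("wrist");np.savez("w5.npz",**W)
s=bot.read_state();print(s["tool_pos"],s["tcp_rot"],s["grip_force"]);t=s["tool_pos"]
print(proj(W,[.555,-.084,.085]),proj(W,t-[0,0,.042]))
cv2.imwrite("pics/w5.png",im[:,:,::-1])
cv2.imwrite("pics/w5c.png",cv2.resize(im[140:290,180:380,::-1],(800,600),interpolation=2))
```

```text
[ 0.5527548  -0.08374532  0.15876274] [1.86470286e+00 2.52812503e+00 5.90686681e-04] 49.92868781089783
[282.81603924 209.00731044] [280.07786621 222.61427834]
```

View pics/w5c.png

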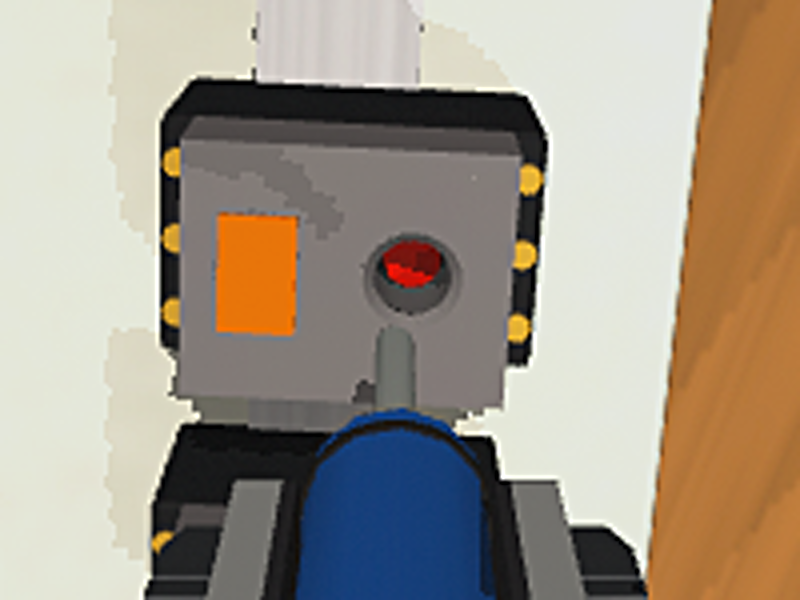

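The picture shows the hole mouth centred at (412,275) and the rod's tip at (396,335), in a 4x crop with offset (180,140). The relay has the orange window.

Run:
```python
from h import *
np.set_printoptions(precision=4,suppress=True)
W=dict(np.load("w5.npz"));s=bot.read_state();Rt=R.from_rotvec(s["tcp_rot"])
f=lambda u,v:(180+u/4-.375,140+v/4-.375)
h=onz(W,f(412,275.5),.085)
W1=dict(np.load("w1.npz"));h2=tri([(W,f(412,275.5)),(W1,(130+75/4-.375,125+349/4-.375))]);print("tri",h2)
tip=onz(W,f(396,334),s["tool_pos"][2]-.042)
print(h,tip,Rt.inv().apply(h-tip),Rt.inv().apply(tip-s["tool_pos"]))
```

```text
tri [ 0.5549 -0.0842  0.0834]
[ 0.5548 -0.0837  0.085 ] [ 0.552  -0.0843  0.1168] [-0.0002  0.0028  0.0318] [-0.0003 -0.0009  0.042 ]
```

In the tool's units: 0.012 m is 0.192, 0.01 m is 0.16.

Request:
nudge_tcp([
  [[0,0.048,0.16,0],[0,0,0.16,0],[0,0,0,0],[0,0,0.192,0],[0,0,0,0]],
])

```text
time: 13.5
tool_pos: [0.5545, -0.084, 0.1251]
tcp_rot: [-1.866, -2.525, 0.002]
wrist_force: [-0.5, -0.4, -1.7]
width: 0.244
grip_force: 49.9
```

Request:
nudge_tcp([
  [[0,0,0.08,0],[0,0,0.08,0],[0,0,0,0],[0,0,0,0]],
])

```text
time: 14.0
tool_pos: [0.5557, -0.0842, 0.1166]
tcp_rot: [1.867, 2.526, 0.0]
wrist_force: [-0.0, 1.0, -0.4]
width: 0.243
grip_force: 49.9
```

In the tool's units: 0.004 m is 0.064, 0.003 m is 0.048.

Request:
nudge_tcp([
  [[0,0,0.064,0],[0,0,0.048,0],[0,0,0,0],[0,0,0,0]],
])

```text
time: 14.5
tool_pos: [0.5562, -0.0843, 0.1101]
tcp_rot: [1.867, 2.526, 0.001]
wrist_force: [-0.1, 0.7, 2.1]
width: 0.244
grip_force: 50.1
```

Request:
nudge_tcp([
  [[0,0,0.032,0],[0,0,0.016,0],[0,0,0,0],[0,0,0,0]],
])

```text
time: 15.0
tool_pos: [0.5561, -0.0842, 0.1069]
tcp_rot: [1.867, 2.526, 0.001]
wrist_force: [1.5, 1.0, 3.9]
width: 0.244
grip_force: 50.2
```

In the tool's units: 0.001 m is 0.016.

Request:
nudge_tcp([
  [[0,0,0.016,0],[0,0,0.016,0],[0,0,0,0],[0,0,0,0]],
])

```text
time: 15.5
tool_pos: [0.5564, -0.0844, 0.1064]
tcp_rot: [1.866, 2.525, 0.001]
wrist_force: [-2.3, 0.6, 10.6]
width: 0.245
grip_force: 51.3
```

Request:
nudge_tcp([
  [[0,0,0.016,0],[0,0,0,0],[0,0,0,0],[0,0,0,0]],
])

```text
time: 16.0
tool_pos: [0.5566, -0.0845, 0.1062]
tcp_rot: [1.866, 2.525, 0.001]
wrist_force: [-3.0, 0.4, 15.3]
width: 0.247
grip_force: 51.8
```

Request:
nudge_tcp([
  [[0,0,0,0],[0,0,0,0],[0,0,0,0],[0,0,0,0],[0,0,0,0]],
])

```text
time: 16.62
tool_pos: [0.5566, -0.0845, 0.1062]
tcp_rot: [1.866, 2.525, 0.001]
wrist_force: [-2.3, 0.7, 15.0]
width: 0.246
grip_force: 51.8
```

```bash
python3 -c "
from workcell import bot
print(bot.finish_job())"
```

```text
the job is handed in; nothing more can be done
None
```

I turned the isolator to its stop, then handed the job in at 16.6 s with the gripped stylus pressing the orange relay's reset button down against its stop at about 15 N; the hand-in returned no verdict, and I judged both end positions by force and torque, not a final picture.

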